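# Turn an angle bracket over in a two-ended drill jig

## Task

The angle bracket's first leg has been drilled: draw the bracket out from under the drill jig's bush plate, roll it over its corner on the bed onto its undrilled leg, and push that leg under the bush plate at the other end, fully home against the stop. Keep control of it all the way over so that it does not topple or drop, do not lift it out of the jig, and leave the things lying around undisturbed.

Things in the scene. Friction and masses are not known exactly. Their poses are not given: they have to be found in the camera images.
- drill_jig: Steel drill jig bolted to the bench, 112 x 300 mm. Origin: centre of its underside; y along its length, z up. Flat bed at z = 16 mm, bare for |y| < 93 mm. At each end a slot to take one bracket leg: between side blocks, roofed by a bush plate (87 mm wide, 8 mm thick, top 20 mm above the bed, bush collars 22 mm) and closed by a stop block 22 mm high.
- first_stop (a point): Foot of the first stop's face, on the bed, jig x = 0, y = +135, z = 16 mm; axes as the jig's. Slot in front of it (toward jig -y): 53 mm wide, 12 mm high, 28 mm deep, mouth flared sideways over 14 mm more.
- second_stop (a point): Foot of the second stop's face, on the bed, jig x = 0, y = -135, z = 16 mm; axes as the jig's. Slot in front of it (toward jig +y): 53 mm wide, 12 mm high, 28 mm deep, mouth flared sideways over 14 mm more. The plain leg's end must come up to this stop.
- angle_bracket: Aluminium angle bracket, 50 mm wide along its x, legs 6 mm thick, 0.2 kg. Origin: middle of the outer corner edge. Drilled leg along +y, 80 mm long, two holes near its end; plain leg along +z, 100 mm. Starts on the drilled leg, axes as the jig's within 1 degree, end in the first slot 1-10 mm off its stop. Rolled +90 degrees about its x it lies on the plain leg, toward the second slot.
- gusset_grip (a point): Pinch point in the bracket's middle plane (y = z = 26 mm in its frame), axes as the bracket's. On either side, x = +-25 mm, lie the flat outer sides of two triangular gussets, flush with the legs' sides, that reach 52 mm from the corner along each leg; sloping edge along y + z = 62 mm.
- corner (a point): Middle of the bracket's outer corner edge (the bracket's origin).
- plain_toe (a point): Middle of the free end edge of the plain leg, on its outer face (z = 100 mm in the bracket's frame).
- servo_motor: Bystander: loose black servo motor, 42 x 108 x 42 mm, lying to the right of the jig; origin at the centre of its underside.
- screw_dish: Bystander: loose round steel dish of screws, 90 mm wide, 17 mm high, beyond the first end of the jig; origin at the centre of its underside.
- chip_brush: Bystander: loose flat brush with a wooden handle, 176 x 20 x 13 mm, lying right of the jig; origin at the centre of its underside, y along its length.

How it is judged:
At the end, for the whole second after the job is handed in: The bracket lies at rest and released with its plain leg flat on the jig bed (within 3 mm, drilled leg upright within 3.4 degrees), that leg's end in the second slot within 3 mm of the stop, in line with the jig within 4 mm and 3.4 degrees (y of plain_toe in the frame of drill_jig below -0.132 m and z of each of plain_toe, corner in the frame of drill_jig below 0.019 m and x of plain_toe in the frame of drill_jig between -0.004 and 0.004 m and angle between angle_bracket's own y axis and vertical below 0.06 rad and angle between the z axis of angle_bracket and the y axis of drill_jig, either way round below 0.06 rad and linear speed of angle_bracket below 0.01 m/s and angular speed of angle_bracket below 0.1 rad/s); the robot touches nothing.
It fails at once if the bracket topples or drops (turns faster than 6 rad/s) (angular speed of angle_bracket above 6 rad/s).
It fails at once if the bracket is lifted out of the jig (its corner more than 40 mm above the bed) (z of corner in the frame of drill_jig above 0.056 m).
It fails at once if a thing lying around is moved more than 20 mm (distance of any of servo_motor, screw_dish, chip_brush from where it was at the start of the episode above 0.02 m).
It also fails if it takes over 48 s, if anything falls off the work surface, if the arm or the gripper's body presses on something with over 40 N, if the wrist force passes 120 N, or if a joint passes its speed limit or range.

## Robot

A 7-joint arm with a two-finger parallel gripper is mounted at the origin on a cart in front of the work surface, level with it; the furniture and walls round the work are solid. World frame = base frame: x ahead of the robot, y to its left, z up, the work surface at z = 0. Lengths are in m, angles in rad, forces in N, time in s.
With the tool pointing down it reaches from about 0.4 to 0.9 m from the base axis. Payload 5.5 kg.
Tool frame: the origin (TCP) lies midway between the tips of the shut fingers; the grasp point (between the pads) lies 19 mm behind it (manip.grip_depth is the distance from the TCP to the grasp point, in m); z points along the fingers, y is the line along which they close (so a half turn about z gives the same grasp; the last joint's range is limited). The gripper opens to 92 mm and grips with 3 to 60 N. Pads are 19 mm wide; open, the fingers measure 130 mm over their backs; the gripper's body (75 mm by 190 mm) begins 47 mm behind the grasp point.
Start: joints at [-1.019, 0.501, -0.427, 1.55, 0.221, 1.138, -0.21], TCP at [0.185, 0.623, 0.227] pointing down, gripper open.
Joint ranges: [-2.88, 2.88], [-0.31, 2.03], [-1.54, 1.56], [0.2, 2.42], [-1.41, 4.55], [0.19, 2.02], [-2.57, 2.57]. Speed limits (rad/s): [2.57, 2.57, 3.14, 3.14, 3.14, 3.14, 3.14].

## Interface

Orientations are given as a unit quaternion [x, y, z, w].
In Python, from bench import manip, effector, viewer gives the robot as it stands. Calls block until the motion is done:
- manip.move_pose(position, orientation): joint-space move of the TCP to a pose.
- manip.servo_line(position, ori=None, vel=0.15): straight line of the TCP; ori=None keeps the orientation; vel is the mean speed in m/s.
- manip.movej(angles): joint-space move.
- effector.open_jaws() and effector.close(f_grip=None): open the fingers fully, or close them until they stop; f_grip is the grip in N (None keeps the last).
- manip.sleep(seconds).
- manip.solve_ik(position, orientation): joint angles nearest the present ones, or None.
- viewer.get_image(name): name is "side" or "top" or "wrist"; returns the picture (384x512x3 uint8, red, green, blue); there is no depth.
- viewer.get_calibration(name): a dict with "vfov" (degrees; the focal length in pixels is half the picture's height over the tangent of half this angle, whatever the lens; pixels are square), "cx", "cy" (the principal point, pixels), "eye" and "attitude" of the camera in the world. Camera axes: x right, y down, z forward; pixel columns grow to the right and rows downward; lengths in m; the calibration is good to about 2 mm. The wrist camera is an equidistant fisheye: a pixel r from the principal point sees the ray r / f radians off the axis. A picture is of the moment at which its call begins: read the wrist's pose just before it. get_calibration takes no time and is no camera call; for the wrist camera it gives the pose at the moment of the call.
A pose or a line that the arm cannot do raises manip.PlanningError and nothing moves.
- manip.hand_in(): hands the job in; it is judged then, once.
Readings, each from a call of its own:
- manip.current_clock(): time.
- manip.current_q(): joint angles.
- manip.current_joint_velocities(): joint speeds.
- manip.current_tau(): joint torques, N m.
- manip.current_tool_pos(): TCP position.
- manip.current_tcp_rot(): TCP orientation.
- manip.current_force(): force on the tool from outside, world axes, zero at the start.
- manip.current_wrist_torque(): the same for the moment, N m.
- manip.current_finger_gap(): finger opening in m.
- manip.current_gripper_force(): force on a finger pad.
Only numpy, scipy, OpenCV 4.12 (cv2) and the standard library are available. Lean on these libraries where they do the work, as an engineer would, in place of code of your own. Each camera call takes 0.05 s, during which the arm holds its last target. There are 200 camera calls.

## Working session

There is one attempt and no reset: what is moved stays moved. The work goes in short steps, each a Python script; the robot and the scene stay as the last script left them, time stands still between calls to the robot, and variables do not carry over. Pictures are saved under pics/ and viewed, at most 10 in all, crops included, and the job is handed in when it is done.

```bash
mkdir -p pics; ls
python3 - <<'E'
from bench import manip, effector, viewer
import cv2
for n in ("top","side"):
    cv2.imwrite(f"pics/{n}0.png",viewer.get_image(n)[:,:,::-1]); print(n,viewer.get_calibration(n))
print(viewer.get_calibration("wrist"), manip.current_tool_pos(), manip.current_tcp_rot(), manip.current_clock())
E
```

```text
pics
top {'vfov': 51.823694698652915, 'cx': 262.03777618539755, 'cy': 193.846365285927, 'eye': array([0.38940597, 0.03420241, 1.32259581]), 'attitude': array([ 0.71333088, -0.69977674,  0.03196654, -0.02120634])}
side {'vfov': 48.75837167092869, 'cx': 258.79731558799904, 'cy': 193.26491667785956, 'eye': array([ 0.87403735, -0.57411666,  1.06806611]), 'attitude': array([ 0.90770109,  0.27391517, -0.09512016, -0.30331727])}
{'vfov': 65.70646984690485, 'cx': 251.05101722184392, 'cy': 197.0896026559842, 'eye': array([0.11360827, 0.64403668, 0.38402553]), 'attitude': array([0.79350426, 0.59199041, 0.08386077, 0.11342717])} [0.18497827 0.62245494 0.22575937] [ 1.43890283e-01  9.89593244e-01 -8.78954020e-04 -1.57759274e-04] 0.1
```

View pics/top0.png

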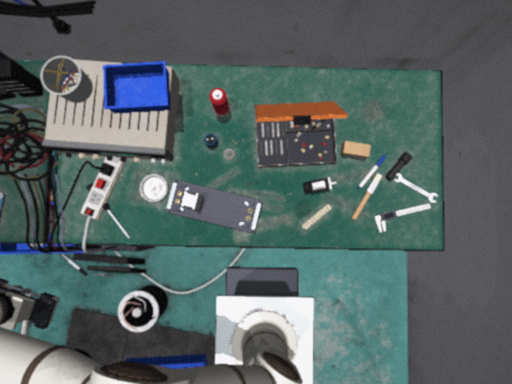

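View pics/side0.png

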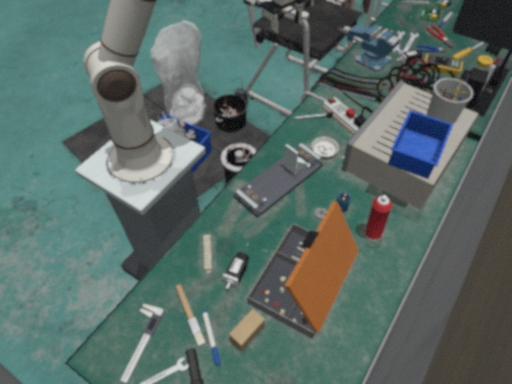

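The top view shows the jig at about (215,207), its bracket end at left (188,198), and the dish at (153,188). The side view agrees. At 3.3 mm per pixel that is too coarse, so I'll use the wrist camera.

```bash
cat > h.py <<'E'
from bench import manip, effector, viewer
import cv2, numpy as np
from scipy.spatial.transform import Rotation as R
def ray(cal,u,v,fish=False):
    f=192/np.tan(np.radians(cal["vfov"])/2)
    d=np.array([u-cal["cx"],v-cal["cy"]])
    if fish:
        r=np.hypot(*d); t=r/f; c=np.r_[d/max(r,1e-9)*np.sin(t),np.cos(t)]
    else: c=np.r_[d/f,1]
    return R.from_quat(cal["attitude"]).apply(c)
def onplane(cal,u,v,z,fish=False):
    d=ray(cal,u,v,fish); e=np.array(cal["eye"]); return e+d*(z-e[2])/d[2]
def proj(cal,p,fish=False):
    c=R.from_quat(cal["attitude"]).inv().apply(np.asarray(p)-cal["eye"]); f=192/np.tan(np.radians(cal["vfov"])/2)
    if fish:
        r=np.hypot(c[0],c[1]); t=np.arctan2(r,c[2]); q=c[:2]/r*t*f
    else: q=c[:2]/c[2]*f
    return q+[cal["cx"],cal["cy"]]
E
python3 - <<'E'
from h import *
c=viewer.get_calibration("top")
for n,u,v,z in [("c1",175,182,.03),("c2",262,204,.03),("c3",255,232,.03),("c4",167,207,.03),("dish",153,188,.017),("br",190,199,.1),("servo",319,186,.04)]:
    print(n,onplane(c,u,v,z).round(3))
w=viewer.get_calibration("wrist"); T=R.from_quat(manip.current_tcp_rot())
print("cam in tool",T.inv().apply(w["eye"]-manip.current_tool_pos()),T.inv().apply(R.from_quat(w["attitude"]).as_matrix().T).round(2), (T.inv()*R.from_quat(w["attitude"])).as_matrix().round(2))
E
```

```text
c1 [0.52  0.301 0.03 ]
c2 [0.454 0.015 0.03 ]
c3 [0.362 0.036 0.03 ]
c4 [0.438 0.324 0.03 ]
dish [0.5   0.376 0.017]
br [0.461 0.239 0.1  ]
servo [ 0.516 -0.17   0.04 ]
cam in tool [ 7.45702097e-02  8.03853408e-05 -1.58262127e-01] [[-0.    1.   -0.  ]
 [-0.96 -0.   -0.28]
 [-0.28  0.    0.96]] [[-0.   -0.96 -0.28]
 [ 1.   -0.    0.  ]
 [-0.   -0.28  0.96]]
```

```bash
cat >> h.py <<'E'
def toolrot(psi,tilt,flip):
    # tilt>0: gripper body leans toward jig +y ; tool y along jig x
    y=np.array([1,0,0.]); z=np.array([0,-np.sin(tilt),-np.cos(tilt)]); 
    if flip: y=-y
    M=np.c_[np.cross(y,z),y,z]
    return R.from_euler("z",psi)*R.from_matrix(M)
E
python3 - <<'E'
from h import *
psi=-0.225; J=R.from_euler("z",psi); c0=np.array([.443,.169,0])
def tcp(corner_y,theta,a0,flip,lift=.002):
    # theta roll 0..90deg
    t=np.radians(theta); B=R.from_euler("x",t)
    g=np.array([0,corner_y,.016+lift])+B.apply([0,.026,.026])
    o=toolrot(psi,np.radians(a0)-t,flip)
    return c0+J.apply(g)+o.apply([0,0,.019]),o.as_quat()
for flip in (0,1):
  for a0 in (40,45,50,55):
    print(flip,a0)
    for cy,th in [(.05,0),(.01,0),(.01,30),(.01,60),(.01,90),(-.035,90)]:
        q=manip.solve_ik(*tcp(cy,th,a0,flip)); print("  ",cy,th,None if q is None else np.round(q,2))
for flip in (0,1):
    o=toolrot(psi,0,flip); p=c0+np.array([0,0,.25])-o.apply([.03,0,0]); print("look",manip.solve_ik(p,o.as_quat()))
E
```

```text
0 40
   0.05 0 [-0.86  0.88  0.13  1.59  0.29  1.29 -1.14]
   0.01 0 [-0.83  0.84  0.13  1.68  0.31  1.23 -1.14]
   0.01 30 [-0.58  0.53  0.04  2.01  0.16  0.72 -0.89]
   0.01 60 [-0.    0.46 -0.22  2.25 -0.64  0.37  0.18]
   0.01 90 [ 0.88  0.89 -0.77  2.27 -0.93  0.37  0.99]
   -0.035 90 [ 0.92  0.85 -0.69  2.27 -0.88  0.47  1.01]
0 45
   0.05 0 [-0.88  0.93  0.14  1.53  0.3   1.38 -1.15]
   0.01 0 [-0.86  0.89  0.14  1.63  0.32  1.31 -1.15]
   0.01 30 [-0.63  0.57  0.06  1.97  0.21  0.81 -0.96]
   0.01 60 [-0.13  0.44 -0.15  2.22 -0.45  0.39 -0.07]
   0.01 90 [ 0.64  0.73 -0.56  2.29 -1.18  0.46  1.12]
   -0.035 90 [ 0.62  0.69 -0.4   2.29 -1.15  0.59  1.16]
0 50
   0.05 0 [-0.9   0.99  0.15  1.47  0.31  1.46 -1.16]
   0.01 0 [-0.88  0.95  0.15  1.57  0.33  1.4  -1.16]
   0.01 30 [-0.68  0.61  0.08  1.92  0.24  0.89 -1.01]
   0.01 60 [-0.24  0.44 -0.08  2.19 -0.28  0.43 -0.29]
   0.01 90 [ 0.64  0.69 -0.62  2.29 -1.04  0.37  0.92]
   -0.035 90 [ 0.57  0.63 -0.41  2.3  -1.1   0.52  1.04]
0 55
   0.05 0 [-0.92  1.04  0.16  1.42  0.32  1.54 -1.16]
   0.01 0 [-0.9   1.    0.16  1.52  
[... 1063 characters left out ...]
2  1.03  1.8 ]
   0.01 60 [ 0.21  0.52 -0.61  2.18  0.32  0.45  2.31]
   0.01 90 [ 0.27  0.6  -0.2   2.3  -1.34  0.59 -1.99]
   -0.035 90 [-0.    0.61  0.24  2.32 -1.39  0.85 -1.88]
1 55
   0.05 0 [-0.51  1.1  -0.5   1.4   0.74  1.76  1.66]
   0.01 0 [-0.47  1.06 -0.49  1.5   0.75  1.7   1.65]
   0.01 30 [-0.26  0.72 -0.51  1.85  0.65  1.13  1.77]
   0.01 60 [ 0.1   0.51 -0.56  2.15  0.38  0.53  2.2 ]
   0.01 90 [ 0.97  0.97 -1.14  2.28  0.81  0.33  2.26]
   -0.035 90 [-0.06  0.56  0.23  2.32 -1.35  0.76 -1.99]
look [-0.39930962  0.09847573  0.03273579  1.99769476 -0.00371942  1.04547758
 -0.58986706]
look [-0.0122012   0.19281571 -0.51355336  1.91045852  0.10781339  1.06516093
  2.34642701]
```

```bash
python3 - <<'E'
from h import *
import json
psi=-0.225
o=toolrot(psi,0,0); c0=np.array([.443,.169,0])
for k,(dy,z) in enumerate([(-.03,.21),(.06,.2)]):
    p=c0+R.from_euler("z",psi).apply([0,dy,z])
    manip.move_pose(p,o.as_quat()); manip.sleep(.3)
    c=viewer.get_calibration("wrist"); im=viewer.get_image("wrist")
    cv2.imwrite(f"pics/w{k}.png",im[:,:,::-1])
    json.dump({a:np.asarray(b).tolist() for a,b in c.items()},open(f"w{k}.json","w"))
    print(c["eye"],p-manip.current_tool_pos(),manip.current_clock())
E
python3 -c "
import cv2;cv2.imwrite('pics/w0b.png',cv2.resize(cv2.imread('pics/w0.png'),(800,600),interpolation=cv2.INTER_CUBIC))"
```

```text
[0.45368289 0.21348166 0.36816044] [ 3.39719256e-05 -3.24306831e-04  6.52343852e-05] 2.4167
[0.4741439  0.29966409 0.35844474] [-0.00020378  0.00088352 -0.00023636] 3.2167
```

View pics/w0b.png

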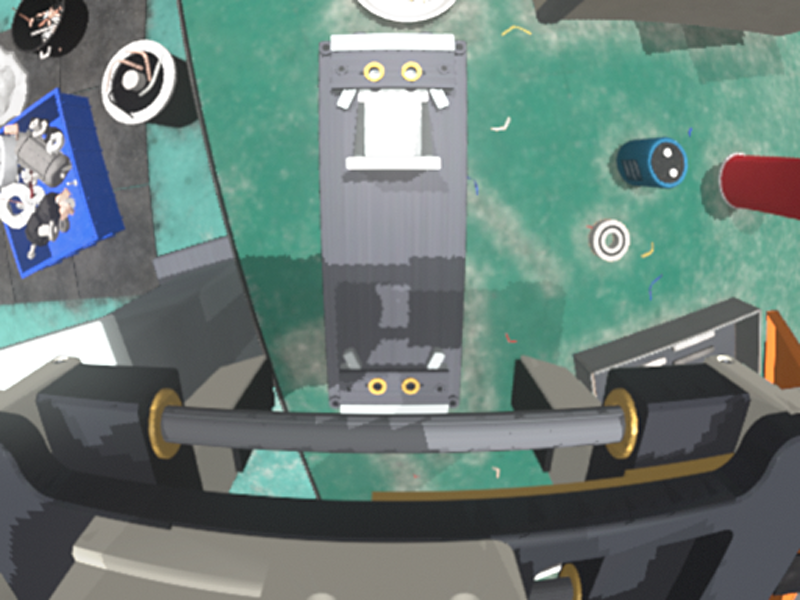

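The view (at 800 px) shows the jig running down the middle. The gold collars are at (374,71), (411,71), (378,386) and (410,386), and the top end of the bracket's plain leg is the white strip at x 346-440, y 157-170. I'll find the collars by colour.

Run:
```python
from h import *
import json
for k in (0,1):
    im=cv2.imread(f"pics/w{k}.png"); c=json.load(open(f"w{k}.json"))
    hsv=cv2.cvtColor(im,cv2.COLOR_BGR2HSV)
    m=cv2.inRange(hsv,(15,90,90),(35,255,255)); m[:,:200]=0;m[:,300:]=0
    m=cv2.morphologyEx(m,cv2.MORPH_CLOSE,np.ones((9,9)))
    cols=[]
    cs,_=cv2.findContours(m,cv2.RETR_EXTERNAL,cv2.CHAIN_APPROX_NONE)
    for q in cs:
        if 40<cv2.contourArea(q)<400:
            (u,v),(a,b),_=cv2.fitEllipse(q); p=onplane(c,u,v,.038,True); cols.append(p); print(k,round(u,1),round(v,1),round(a,1),round(b,1),p.round(4))
    # white strip of the plain leg's end
    g=cv2.inRange(hsv,(0,0,200),(180,40,255)); g[:,:205]=0; g[:,300:]=0
    cs,_=cv2.findContours(g,cv2.RETR_EXTERNAL,cv2.CHAIN_APPROX_NONE)
    for q in cs:
        if cv2.contourArea(q)>80: print("  white",cv2.boundingRect(q),cv2.contourArea(q))
    if k==0 and len(cols)==4:
        P=np.array(cols); P=P[np.argsort(-P[:,1])]; a,b=P[:2].mean(0),P[2:].mean(0); d=a-b
        print("centre",(a+b)/2,"psi",np.arctan2(-d[0],d[1]),"len",np.linalg.norm(d),"sep",np.linalg.norm(P[0]-P[1]),np.linalg.norm(P[2]-P[3]))
cv2.imwrite("pics/crop.png",np.vstack([cv2.resize(cv2.imread(f"pics/w{k}.png")[10:160,190:320],None,fx=2,fy=2,interpolation=cv2.INTER_CUBIC) for k in (0,1)]))
```

```text
0 274.6 316.9 4.4 120.5 [ 0.4259 -0.0574  0.038 ]
0 262.3 246.5 9.4 10.9 [0.432  0.0555 0.038 ]
0 241.0 246.6 9.5 11.0 [0.4064 0.0612 0.038 ]
0 262.2 46.5 9.3 10.3 [0.4824 0.2843 0.038 ]
0 238.8 46.6 9.2 11.1 [0.4575 0.2899 0.038 ]
  white (217, 259, 70, 6) 317.0
  white (275, 57, 13, 12) 84.0
  white (221, 57, 62, 52) 2013.5
  white (216, 57, 12, 13) 83.0
  white (211, 20, 80, 13) 773.5
  white (229, 0, 63, 14) 566.0
1 262.1 124.5 11.0 11.9 [0.4832 0.2851 0.038 ]
1 237.9 124.4 11.5 11.9 [0.458  0.2911 0.038 ]
  white (252, 205, 28, 7) 158.5
  white (228, 134, 46, 47) 1617.0
  white (209, 97, 82, 13) 845.5
  white (219, 9, 81, 75) 4675.5
```

View pics/crop.png

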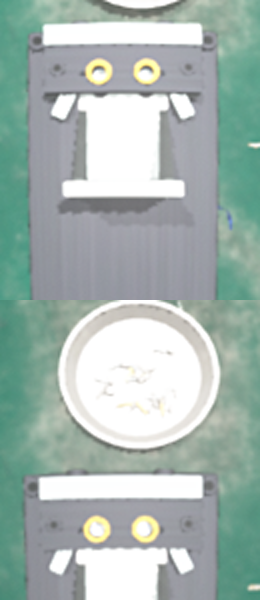

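The crop shows the plain leg's end strip at u 221-282, v 100-108 and the stop block behind the collars. The collars sit at jig y = ±117 mm, symmetric as they should be. Next I'll check the stop edge and locate the bracket.

Run:
```python
from h import *
import json
psi=-0.2185; J=R.from_euler("z",psi); C=np.array([.4446,.1727,0])
L=lambda c,u,v,z:(J.inv().apply(onplane(c,u,v,z,True)-C)*1e3).round(1)
for k in (0,1):
    im=cv2.imread(f"pics/w{k}.png"); c=json.load(open(f"w{k}.json"))
    hsv=cv2.cvtColor(im,cv2.COLOR_BGR2HSV); g=cv2.inRange(hsv,(0,0,190),(180,45,255))
    r0,r1=((20,33),(97,110))[k]
    mm=g[r0:r1].copy(); mm[:,:205]=0;mm[:,300:]=0
    print("stop",[L(c,*p,.038) for p in cv2.boxPoints(cv2.minAreaRect(cv2.findNonZero(mm)+np.array([0,r0])))])
    print("jig edges predicted px", [proj(c,C+J.apply(np.array(p)),True).round(1) for p in ([-.056,-.0,.016],[.056,0,.016],[-.056,.1,.016],[.056,.1,.016])])
    if k==0:
        mm=g.copy(); mm[:99]=0;mm[115:]=0;mm[:,:205]=0;mm[:,300:]=0
        q=cv2.morphologyEx(mm,cv2.MORPH_OPEN,np.ones((4,4)))
        print("strip",[L(c,*p,.116) for p in cv2.boxPoints(cv2.minAreaRect(cv2.findNonZero(q)))])
        cols=[(u,np.nonzero(q[:,u])[0]) for u in range(224,281,8)]
        print([(u,v.min(),v.max(),L(c,u,v.max()+.5,.116)[1]) for u,v in cols])
        for v in (60,70,75,90,100,130): # jig side edge search
            row=hsv[v,:,1].astype(int); 
            print(v,[u for u in range(190,320) if (row[u]>90)!=(row[u-1]>90)])
```

```text
stop [array([-43.5, 150.3,  38. ]), array([ 43.9, 149.7,  38. ]), array([ 43.6, 135.1,  38. ]), array([-43.4, 135.6,  38. ])]
jig edges predicted px [array([204.3, 149. ]), array([297.9, 148.4]), array([202.8,  65.9]), array([298.5,  65.3])]
strip [array([-24.1,  53.4, 116. ]), array([ 26.9,  53.1, 116. ]), array([ 27. ,  45.5, 116. ]), array([-24.2,  45.7, 116. ])]
[(224, np.int64(101), np.int64(109), np.float64(45.2)), (232, np.int64(101), np.int64(109), np.float64(45.1)), (240, np.int64(100), np.int64(109), np.float64(45.0)), (248, np.int64(100), np.int64(108), np.float64(45.8)), (256, np.int64(100), np.int64(108), np.float64(45.7)), (264, np.int64(100), np.int64(109), np.float64(44.9)), (272, np.int64(101), np.int64(109), np.float64(44.9)), (280, np.int64(101), np.int64(109), np.float64(45.0))]
60 [200, 300]
70 [203, 300]
75 [192, 194, 203, 300]
90 [203, 300]
100 [203, 305]
130 [204]
stop [array([-43.1, 148.9,  38. ]), array([ 44.3, 148.1,  38. ]), array([ 44.3, 135.1,  38. ]), array([-43.3, 135.9,  38. ])]
jig edges predicted px [array([205.5, 221.5]), array([295.8, 220.8]), array([201.6, 140.4]), array([298.2, 139.5])]
```

Everything agrees: the stop face measures 135 mm, the jig edges match, and the corner is at y ≈ 46 mm. Next: grasp, draw out and roll in small steps.

```bash
cat >> h.py <<'E'
psi=-0.2185; J=R.from_euler("z",psi); C=np.array([.4446,.1727,0]); A0=48
def tcp(cy,theta=0,lift=0.,back=0.,x=0.0005,a0=A0):
    t=np.radians(theta); g=np.array([x,cy,.016+lift])+R.from_euler("x",t).apply([0,.026,.026])
    o=toolrot(psi,np.radians(a0)-t,0)
    return C+J.apply(g)+o.apply([0,0,.019-back]),o.as_quat()
def line(p,vel): manip.servo_line(p[0],ori=p[1],vel=vel)
def stat(s):
    e=J.inv().apply(manip.current_tool_pos()-C)
    print(s,"t",round(manip.current_clock(),2),"gap",round(manip.current_finger_gap(),4),"F",J.inv().apply(manip.current_force()).round(1),"M",J.inv().apply(manip.current_wrist_torque()).round(2),"tcp",(e*1e3).round(1),flush=True)
E
python3 - <<'E'
from h import *
manip.move_pose(*tcp(.0463,back=.15)); stat("pre")
line(tcp(.0463,back=.0),.1); stat("at")
effector.close(f_grip=45); stat("grip")
line(tcp(.0463,lift=.001),.01); stat("lift")
q=manip.solve_ik(*tcp(.006,lift=.001)); print(q)
cv2.imwrite("pics/g.png",viewer.get_image("wrist")[:,:,::-1])
E
```

```text
pre t 4.07 gap 0.0921 F [ 0.3 -0.8  0.6] M [0.73 0.04 0.03] tcp [  1.7 168.6 130. ]
at t 5.72 gap 0.0919 F [ 0.7 -0.1 -0.6] M [0.78 0.03 0.02] tcp [ 0.6 59.  29.5]
grip t 6.46 gap 0.0498 F [ 0.1 -0.6 -0.2] M [0.77 0.09 0.06] tcp [ 0.4 58.2 29.3]
lift t 6.71 gap 0.0499 F [-0.1  0.  -2.1] M [ 1.06  0.06 -0.03] tcp [ 0.5 58.3 30.1]
[-0.76234128  0.91892547 -0.00967513  1.59000963  0.43465328  1.39947775
 -1.23908431]
```

View pics/g.png

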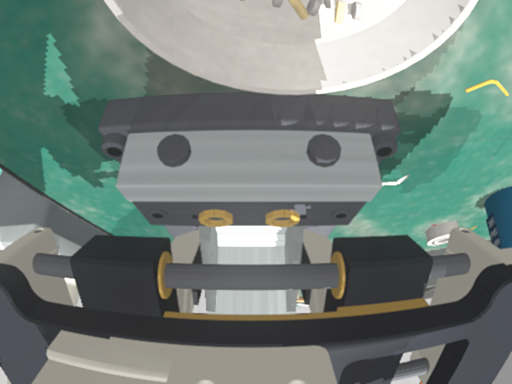

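The bracket is gripped between the pads (gap 49.8 mm). The leg is still under the plate at about (250,240), and 2 N of weight is on the wrist. I'll draw it out and roll it.

Run:
```python
from h import *
line(tcp(.006,lift=.001),.04); stat("out")
line(tcp(.006,lift=.004),.02)
N=12
for i in range(1,N+1):
    th=90*i/N; cy=.006+.006*i/N
    p=tcp(cy,th,lift=.004); d=np.linalg.norm(p[0]-manip.current_tool_pos())
    line(p,max(d,.001)/.45)
    if i%3==0: stat(th)
    if np.linalg.norm(manip.current_force())>30: stat("STOP"); break
cv2.imwrite("pics/r.png",viewer.get_image("wrist")[:,:,::-1])
cv2.imwrite("pics/rs.png",cv2.resize(viewer.get_image("side")[100:260,180:380,::-1],None,fx=3,fy=3,interpolation=cv2.INTER_CUBIC))
```

```text
out t 7.92 gap 0.0495 F [-0.4  0.  -2.3] M [1.02 0.05 0.03] tcp [ 0.5 18.3 30.2]
22.5 t 9.94 gap 0.05 F [ 0.1 -0.3 -1.7] M [0.52 0.08 0.04] tcp [ 0.4 13.7 36.8]
45.0 t 11.51 gap 0.0498 F [ 0.3  0.4 -2.7] M [-0.01  0.07 -0.  ] tcp [ 0.5  8.5 37.8]
67.5 t 13.03 gap 0.0495 F [ 0.1 -0.3 -1.5] M [-0.68  0.05 -0.04] tcp [ 0.7  3.3 36.2]
90.0 t 14.56 gap 0.0498 F [-0.4  0.4 -1.1] M [-1.07  0.03 -0.  ] tcp [ 0.6 -0.9 32.1]
```

View pics/rs.png

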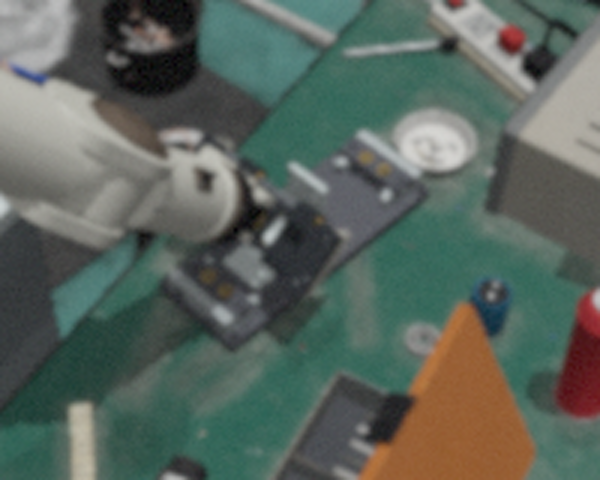

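View pics/r.png

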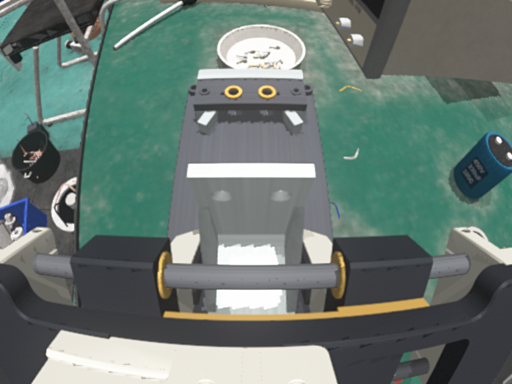

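The bracket is rolled onto its plain leg. The drilled leg is upright (strip at row 164-178, mid u 251) and in line with the collars (mid u 250). I'll seat it on the bed, then push it in while watching the force.

Run:
```python
from h import *
f=lambda: J.inv().apply(manip.current_force())
f0=f()
l=.004
while l>-.002:
    l-=.0005; line(tcp(.012,90,lift=l),.01); manip.sleep(.1)
    if f()[2]-f0[2]>6: break
stat(f"bed {l}")
l+=.0008
line(tcp(.012,90,lift=l),.01); stat("up")
cy=.012
while cy>-.0385:
    cy-=.004 if cy>-.028 else .0007
    line(tcp(cy,90,lift=l),.04 if cy>-.028 else .01)
    F=f()
    if abs(F[1])>12 or np.linalg.norm(F)>25: break
manip.sleep(.2); stat(f"cy {cy}")
cv2.imwrite("pics/p.png",viewer.get_image("wrist")[:,:,::-1])
```

```text
bed -0.001 t 18.16 gap 0.0498 F [-1.4 -5.5  7.6] M [-0.59  0.44  0.2 ] tcp [ 0.5 -1.3 27.4]
up t 18.41 gap 0.0496 F [ 0.9  0.2 -1.4] M [-1.11  0.08 -0.  ] tcp [ 0.5 -1.3 27.6]
cy -0.037099999999999994 t 24.66 gap 0.0495 F [ 2.9 13.9 -5.4] M [ 0.99 -0.44 -0.35] tcp [  0.2 -48.1  28.7]
```

Contact is at toe ≈ -135 mm, so it is at the stop. I'll press down, release, retreat and check.

```bash
python3 - <<'E'
from h import *
line(tcp(-.0365,90,lift=-.0012),.01); manip.sleep(.2); stat("pressed")
effector.open_jaws(); stat("open")
line(tcp(-.0365,90,lift=.001,back=.15),.12); stat("back")
psi0=psi
o=toolrot(psi,0,0); p=C+J.apply([0,-.04,.21])
manip.move_pose(p,o.as_quat()); manip.sleep(.3); stat("look")
c=viewer.get_calibration("wrist"); im=viewer.get_image("wrist")
cv2.imwrite("pics/f.png",im[:,:,::-1])
import json; json.dump({a:np.asarray(b).tolist() for a,b in c.items()},open("f.json","w"))
for y,z in ((-.035,.096),(-.041,.096),(-.041,.022),(-.107,.036)): print(y,z,[proj(c,C+J.apply([x,y,z]),True).round(1) for x in (-.025,.025)])
E
python3 -c "
import cv2;cv2.imwrite('pics/fb.png',cv2.resize(cv2.imread('pics/f.png')[20:320,130:380],None,fx=2,fy=2,interpolation=cv2.INTER_CUBIC))"
```

```text
pressed t 25.18 gap 0.0497 F [1.1 9.  1. ] M [ 0.6  -0.12 -0.21] tcp [  0.3 -47.9  27.8]
open t 26.02 gap 0.0918 F [ 0.3 -0.1 -1.1] M [-0.86  0.05 -0.05] tcp [  0.5 -49.8  26.7]
back t 27.43 gap 0.0916 F [-0.5  0.3  0.4] M [-0.86  0.08  0.05] tcp [   0.  -149.7  140.1]
look t 29.02 gap 0.0917 F [-0.2 -1.  -0.4] M [-0.04  0.07  0.04] tcp [ 1.000e-01 -4.080e+01  2.097e+02]
-0.035 0.096 [array([223.7, 187.7]), array([276.5, 187.6])]
-0.041 0.096 [array([223.9, 193.8]), array([276.4, 193.7])]
-0.041 0.022 [array([229.4, 177.2]), array([271.3, 177.1])]
-0.107 0.036 [array([229.8, 233. ]), array([271., 233.])]
```

View pics/fb.png

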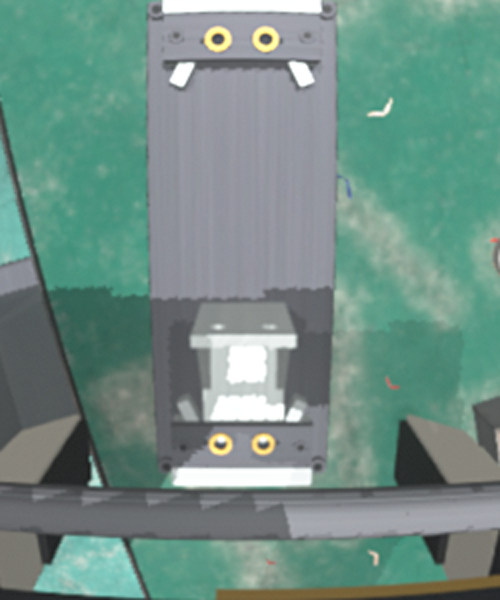

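The strip at the top of the upright leg is at u 225-279, v 187-193.5, against a predicted 223.7-276.5, 187.7-193.8. The leg is under the second plate. I'll measure upright angle and depth more precisely.

Run:
```python
from h import *
import json
c=json.load(open("f.json")); im=cv2.imread("pics/f.png"); g=cv2.cvtColor(im,cv2.COLOR_BGR2GRAY).astype(float)
L=lambda u,v,z:(J.inv().apply(onplane(c,u,v,z,True)-C)*1e3).round(1)
for u in (236,246,256,266):
    p=g[160:205,u-2:u+3].mean(1); d=np.diff(p)
    s=[(int(160+i+1),int(d[i])) for i in range(len(d)) if abs(d[i])>12]; print(u,s)
print("pred corner",proj(c,C+J.apply([0,-.035,.016]),True),"top outer",proj(c,C+J.apply([0,-.035,.096]),True))
for v in (171,172,173): print("corner row",v,L(250,v,.016))
for v in (187,188,193,194): print("top row",v,L(250,v,.096))
r=g[188:193].mean(0); d=np.diff(r); print([(i+1,int(d[i])) for i in range(210,295) if abs(d[i])>15]); print(L(225,190,.096),L(278.5,190,.096))
hsv=cv2.cvtColor(im,cv2.COLOR_BGR2HSV); m=cv2.inRange(hsv,(15,90,90),(35,255,255)); m[:,:200]=0;m[:,300:]=0; m[270:]=0
m=cv2.morphologyEx(m,cv2.MORPH_CLOSE,np.ones((9,9)))
for q in cv2.findContours(m,0,1)[0]:
    if cv2.contourArea(q)>40:
        (u,v),_,_=cv2.fitEllipse(q); print("collar",L(u,v,.038))
```

```text
236 [(169, -23), (171, 13), (172, 14), (182, 21), (183, 15), (184, -15), (185, -24), (187, 51), (188, 35), (194, -19)]
246 [(168, -16), (169, -23), (171, 17), (172, 16), (187, 51), (188, 34)]
256 [(169, -18), (170, -12), (171, 12), (172, 13), (187, 53), (188, 33), (193, 12)]
266 [(164, -23), (165, -15), (171, 16), (182, 23), (183, 19), (184, -17), (185, -29), (187, 53), (188, 34), (194, -20), (195, -13)]
pred corner [250.32433247 171.2052407 ] top outer [250.10223684 187.65130755]
corner row 171 [ -0.4 -34.7  16. ]
corner row 172 [ -0.4 -36.   16. ]
corner row 173 [ -0.4 -37.2  16. ]
top row 187 [ -0.1 -34.4  96. ]
top row 188 [ -0.1 -35.3  96. ]
top row 193 [ -0.1 -40.2  96. ]
top row 194 [ -0.1 -41.2  96. ]
[(224, 24), (225, 51), (226, 36), (277, -23), (278, -66), (279, -53), (295, 15)]
[-23.8 -37.2  96. ] [ 26.9 -37.3  96. ]
collar [  13.1 -117.4   38. ]
collar [ -12.9 -117.4   38. ]
collar [ 13.1 117.1  38. ]
collar [-13.  117.3  38. ]
```

The corner is at y ≈ -35 mm, the top of the leg at ≈ -34.8 mm (upright), and x ≈ +1.5 mm. That is fully home, so I'm handing in.

```bash
python3 -c "
from bench import manip
print(manip.current_clock(), manip.hand_in())"
```

```text
the job is handed in; nothing more can be done
29.0667 None
```

I drew the bracket out, rolled it over onto its plain leg and pushed that leg home against the second stop, then released it and handed the job in at 29.1 s; by camera the toe is within about 0.5 mm of the stop, 1.5 mm off centre and upright, but `hand_in` returned no verdict, and I did not re-measure the bystanders.

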